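# Square up a row of material samples on the display board

## Robot

A 6-joint arm with a two-finger parallel gripper is mounted at the origin on the work surface. World frame = base frame: x ahead of the robot, y to its left, z up, the work surface at z = 0. Lengths are in m, angles in degrees, forces in N, time in s.
With the tool pointing down it reaches from about 0.25 to 0.85 m from the base axis. Payload 12.5 kg.
Tool frame: the origin (TCP) lies at the very end of the fingers, on their centre line; the grasp point (between the pads) lies 19 mm behind it (pinch_z is the distance from the TCP to the grasp point, in m); x points along the fingers, z is the direction in which the jaws open and shut, and the axes are right-handed (so a half turn about x gives the same grasp; the last joint's range is limited). The gripper opens to 93 mm and grips with 3 to 60 N. Pads are 15 mm wide; open, the fingers measure 128 mm over their backs; the gripper's body (75 mm by 188 mm) begins 65 mm behind the grasp point.
Start: joints at [-71.138, 20.094, 94.641, -0, 65.266, -4.847], TCP at [0.221, -0.504, 0.219] pointing down, gripper open.
Joint ranges: [-157.81, 157.81], [-45, 120.19], [0.68, 151.7], [-89.99, 269.99], [4.06, 180], [-164.3, 164.3]. Speed limits (degrees/s): [127.2, 127.2, 159.86, 180, 180, 180].

## Interface

Orientations are given as [roll, pitch, yaw] about the fixed x, y, z axes, in that order (R = Rz(yaw) Ry(pitch) Rx(roll)).
In Python, from plant import observe, get_image, sign_off, silhouettes, pinch_z gives the robot as it stands.
- The arm moves only by the tool play_rows, never from a script. Its argument "steps" is a list of rows, each a list of 5 numbers: the shift along the tool's x, y, z in mm, then the turn about the tool's x in degrees, then the closure, from 0 (fully open) to 1 (shut). A call has exactly 5 rows; each row is the pose to reach, as a shift and turn from the pose measured when the call began, along the tool's axes at that moment; what a row does not reach only later rows make up. A row lasts 1/10 s, in which the tool goes at most 50 mm and 8.59 degrees, less where a joint would pass 70% of its speed; a pose out of reach is approached as far as the arm can. A call with a gripper value outside its range is refused whole. The fingers move at their own pace and stop on an object; "squeeze" is the grip in N (left out, the last holds). Time passes only in rows, so rows that repeat a pose let the fingers close, or fill a call up. It gives the time, the measured TCP pose, the force and the opening at its end, in the units of the state.
- observe(): the state, without advancing time (a new reading comes with each control period).
- get_image(name): name is "scene" or "top"; returns a dict with "frame" (420x560x3 uint8, red, green, blue), "mtx" (3x3 intrinsics, pixels), "k1" (the pictures are not rectified: a ray, as slopes to the right and down, at radius r is drawn at 1 + k1 r^2 times it, then the intrinsics apply), "camera_from_world" (4x4, takes a point from world to camera coordinates). Camera axes: x right, y down, z forward; pixel columns grow to the right and rows downward; lengths in m; the calibration is good to about 2 mm. A picture is of the moment at which its call begins. There is no depth.
- sign_off(): hands the job in, once; it reports no verdict.
Trained networks look in a picture, given as the dict that the camera call returned (one of the last four; its "shot" number tells which), for a name from the list of things; names that differ only in an ending like _2 or _b are one class to them, and where a whole thing is asked for, a point or a joint stands for the part that bears it (a point fixed in the world has none). Each returns a list of dicts, best first, with "score" (0 to 1); they miss things now and then, are a little off and sometimes report something else, mostly with a low value. They report only what shows in the picture. A call takes as long as a camera call. They do not tell look-alikes from the thing itself.
- silhouettes(picture, label): "mask" (420x560 bool, what is visible of it) and "pixel" ([column, row] in pixels, amid what is visible of it).
The state is a dict: "clock": time; "qpos": joint angles; "joint_velocities": joint speeds; "joint_efforts": joint torques, N m; "ee_pos": TCP position; "tcp_rot": TCP orientation; "force": force on the tool from outside, world axes, zero at the start; "moment": the same for the moment, N m; "opening": finger opening in m.
Only numpy, scipy, OpenCV 4.12 (cv2) and the standard library are available. Lean on these libraries where they do the work, as an engineer would, in place of code of your own. Each camera call takes 0.05 s, during which the arm holds its last target. There are 200 camera calls.

## Task

Nudge the three square material samples into one straight, even row on the display board: all flat along the long metal fence, one end of the row against the short end stop, and no gaps in between. Slide the blue jaw up to the row and leave it standing so that its sprung rubber pad holds the row with a light pressure of about 6 to 7 newtons, without ever squeezing the row hard. Leave the other things on the table where they are.

Things in the scene. Friction and masses are not known exactly. Their poses are not given: they have to be found in the camera images.
- board: fixed plywood board, 270 (x) x 500 (y) x 12 mm, lying on the table. Origin on the table surface, 15 mm to the -x side of the plate's middle. x points across it to the fence, y along the fence to the end stop. An aluminium fence (500 mm long, 16 wide, 14 mm above the plate) runs along the far edge, its face at x = +130 mm
- corner (a point): inner corner of the fence's face and the end stop's face, on the plate's top; axes as the board's. The aluminium end stop runs 60 mm from here along -x, is 20 mm wide and 14 mm high; its face looks to -y. The finished row fills x from -80 to 0 mm and y from -240 to 0 mm here, whichever tile is where
- tile_a: loose square sample tile of dark wood, 80 x 80 x 16 mm, 100 g give or take 30 %, lying flat on the board, turned by up to 0.25 rad from the board's axes. Too broad to grip comfortably: push it. Origin: centre of the underside; z up, x and y along its edges
- tile_b: loose square sample tile of cork, 80 x 80 x 16 mm, 80 g give or take 30 %, lying flat on the board, turned by up to 0.25 rad from the board's axes. Too broad to grip comfortably: push it. Origin: centre of the underside; z up, x and y along its edges
- tile_c: loose square sample tile of terracotta, 80 x 80 x 16 mm, 160 g give or take 30 %, lying flat on the board, turned by up to 0.25 rad from the board's axes. Too broad to grip comfortably: push it. Origin: centre of the underside; z up, x and y along its edges
- jaw: blue carriage, 60 (x) x 45 (y) x 45 mm, that slides 150 mm along the board's y, in line with the middle of the row (40 mm from the fence's face); starts near the end away from the stop. Origin: under its centre, on the plate's top; axes as the board's. Stays where left: its slide has a steady dry friction of about 11 N, which a push must overcome before any of it reaches the row
- pad_front (a point): a point of the carriage, 44.5 mm in +y of its origin, 10 mm up. The black rubber pad (56 mm wide, 14 high) has its free face here or up to 8 mm behind (-y), as its set screw was left: it differs each time and is not measured. Behind it is a stiff spring that gives at most 6 mm, then solid. So feel it: push slowly, stop when the push is 6 to 7 N above that of sliding the jaw alone
- jaw_back (a point): centre of the flat back (-y) face of the jaw's carriage, 30 mm above the plate: a good place to push it with closed fingers; axes as the board's
- tin: bystander: paint tin with green label, 84 mm across, 100 mm high; origin at its underside
- valve: bystander: brass valve with a green handwheel, about 75 mm long and 68 mm high; origin at its underside
- collar: bystander: grey plastic pipe collar, 72 mm across, 32 mm high; origin at its underside
Things that resemble listed ones, but are neither listed nor needed, are in the scene too. What is shaped like the tile_b but yellow is not meant.

How it is judged (in metres and radians):
On the way:
1. all three tiles lie flat along the fence (x of tile_a in the frame of corner between -0.044 and -0.037 m and (angle between the x axis of tile_a and the x axis of board, either way round below 0.035 rad or angle between the x axis of tile_a and the y axis of board, either way round below 0.035 rad) and z of tile_a in the frame of corner between -0.002 and 0.002 m and x of tile_b in the frame of corner between -0.044 and -0.037 m and (angle between the x axis of tile_b and the x axis of board, either way round below 0.035 rad or angle between the x axis of tile_b and the y axis of board, either way round below 0.035 rad) and z of tile_b in the frame of corner between -0.002 and 0.002 m and x of tile_c in the frame of corner between -0.044 and -0.037 m and (angle between the x axis of tile_c and the x axis of board, either way round below 0.035 rad or angle between the x axis of tile_c and the y axis of board, either way round below 0.035 rad) and z of tile_c in the frame of corner between -0.002 and 0.002 m), for 0.1 s.
At the end, for the whole second after the job is handed in: All three tiles lie flat on the board, at rest, each edge within 2.5 mm of the fence's face and within 0.035 rad of square, filling the three 80 mm places from the end stop on within 3 mm each; the jaw, standing by itself, presses on the row with 4 to 9 N (x of tile_a in the frame of corner between -0.0425 and -0.037 m and (angle between the x axis of tile_a and the x axis of board, either way round below 0.035 rad or angle between the x axis of tile_a and the y axis of board, either way round below 0.035 rad) and z of tile_a in the frame of corner between -0.002 and 0.002 m and (y of tile_a in the frame of corner between -0.043 and -0.037 m or y of tile_a in the frame of corner between -0.123 and -0.117 m or y of tile_a in the frame of corner between -0.203 and -0.197 m) and linear speed of each of tile_a, tile_b, tile_c below 0.01 m/s and x of tile_b in the frame of corner between -0.0425 and -0.037 m and (angle between the x axis of tile_b and the x axis of board, either way round below 0.035 rad or angle between the x axis of tile_b and the y axis of board, either way round below 0.035 rad) and z of tile_b in the frame of corner between -0.002 and 0.002 m and (y of tile_b in the frame of corner between -0.043 and -0.037 m or y of tile_b in the frame of corner between -0.123 and -0.117 m or y of tile_b in the frame of corner between -0.203 and -0.197 m) and x of tile_c in the frame of corner between -0.0425 and -0.037 m and (angle between the x axis of tile_c and the x axis of board, either way round below 0.035 rad or angle between the x axis of tile_c and the y axis of board, either way round below 0.035 rad) and z of tile_c in the frame of corner between -0.002 and 0.002 m and (y of tile_c in the frame of corner between -0.043 and -0.037 m or y of tile_c in the frame of corner between -0.123 and -0.117 m or y of tile_c in the frame of corner between -0.203 and -0.197 m) and (contact force between jaw and tile_a between 4 and 9 N or contact force between jaw and tile_b between 4 and 9 N or contact force between jaw and tile_c between 4 and 9 N)); the robot touches nothing.
It fails at once if the jaw squeezes a tile with more than 20 N (contact force between jaw and tile_a above 20 N or contact force between jaw and tile_b above 20 N or contact force between jaw and tile_c above 20 N).
It fails at once if the tin is shifted by more than 20 mm (distance of tin from where it was at the start of the episode above 0.02 m).
It fails at once if the valve is shifted by more than 20 mm (distance of valve from where it was at the start of the episode above 0.02 m).
It fails at once if the collar is shifted by more than 20 mm (distance of collar from where it was at the start of the episode above 0.02 m).
It also fails if it takes over 70 s, if anything falls off the work surface, if the arm or the gripper's body presses on something with over 40 N, if the wrist force passes 120 N, or if a joint passes its speed limit or range.

## Working session

There is one attempt and no reset: what is moved stays moved. The work goes in short steps, Python scripts to look and compute and a tool call to move; the robot and the scene stay as the last step left them, time stands still between calls to the robot, and variables do not carry over. Pictures are saved under pics/ and viewed, about 8 in all and at most 12, crops included, and the job is handed in when it is done.

Besides the shell and the picture viewer there is one more tool, called after ">>>" by a JSON object that holds its "method" and its "body". play_rows: Moves the arm, as the interface text tells. Its arguments: {"type":"object","properties":{"steps":{"type":"array","items":{"type":"array","items":{"type":"number"}}},"squeeze":{"type":"number"}},"required":["steps"]}

```bash
ls; mkdir -p pics; python3 - <<'E'
from plant import *
import cv2,json
s=observe();print({k:(v if not hasattr(v,'round') else v) for k,v in s.items()})
for n in("scene","top"):
    p=get_image(n);cv2.imwrite(f"pics/{n}0.png",p["frame"][:,:,::-1]);print(n,p["mtx"],p["k1"],p["camera_from_world"])
    for l in("board","tile_a","tile_b","tile_c","jaw","tin","valve","collar"):
        print(l,[(round(d["score"],2),[int(x) for x in d["pixel"]],int(d["mask"].sum())) for d in silhouettes(p,l)])
E
```

```text
pics
{'clock': 0.0, 'qpos': array([-7.11388204e+01,  2.01241393e+01,  9.46757473e+01,  1.62911887e-03,
        6.52646495e+01, -4.84525815e+00]), 'joint_velocities': array([ 0.0331931 ,  0.05598868,  0.08557619,  0.02672932, -0.04383286,
        0.08444244]), 'joint_efforts': array([ 9.51303207e-06, -4.97322893e+01, -2.85250533e+01,  6.99920696e-02,
        2.58226879e-02, -8.33938452e-05]), 'ee_pos': array([ 0.22106815, -0.50325565,  0.2181113 ]), 'tcp_rot': array([173.84201097,  89.93544683, 107.54776626]), 'force': array([-0.03409617, -0.53907252,  0.03354623]), 'moment': array([ 0.0169106 , -0.01245608, -0.02375629]), 'opening': 0.09291995769536013}
scene [[497.79845969   0.         278.63980048]
 [  0.         497.79845969 211.61942367]
 [  0.           0.           1.        ]] -0.0787272043050922 [[ 0.17045581  0.98536047  0.00309153 -0.07726219]
 [ 0.75992706 -0.12945996 -0.63698586 -0.31831127]
 [-0.62726046  0.11092728 -0.77086928  1.66693577]
 [ 0.          0.          0.          1.        ]]
board [(0.56, [271, 256], 13531)]
tile_a [(0.79, [338, 228], 855), (0.76, [249, 
[... 445 characters left out ...]
  0.           0.           1.        ]] -0.14409467020755828 [[-0.00280862 -0.99991586  0.01266417 -0.00633641]
 [-0.99693697  0.00180998 -0.07818825  0.49079016]
 [ 0.07815875 -0.01284498 -0.99685817  1.31512606]
 [ 0.          0.          0.          1.        ]]
board [(0.55, [278, 192], 12329)]
tile_a [(0.93, [220, 199], 755), (0.87, [301, 218], 751), (0.81, [198, 282], 706)]
tile_b [(0.93, [220, 199], 755), (0.87, [301, 218], 751), (0.81, [198, 282], 706)]
tile_c [(0.93, [220, 199], 755), (0.87, [301, 218], 751), (0.81, [198, 282], 706)]
jaw [(0.96, [337, 171], 400)]
tin [(0.79, [417, 203], 858), (0.23, [277, 191], 12391)]
valve [(0.6, [123, 160], 375)]
collar [(0.63, [119, 240], 306)]
```

```bash
python3 - <<'E'
import cv2
a=cv2.imread("pics/top0.png");cv2.imwrite("pics/top0z.png",cv2.resize(a[90:310,80:480],None,fx=2,fy=2,interpolation=cv2.INTER_CUBIC))
E
```

```text
(no output)
```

View pics/top0z.png

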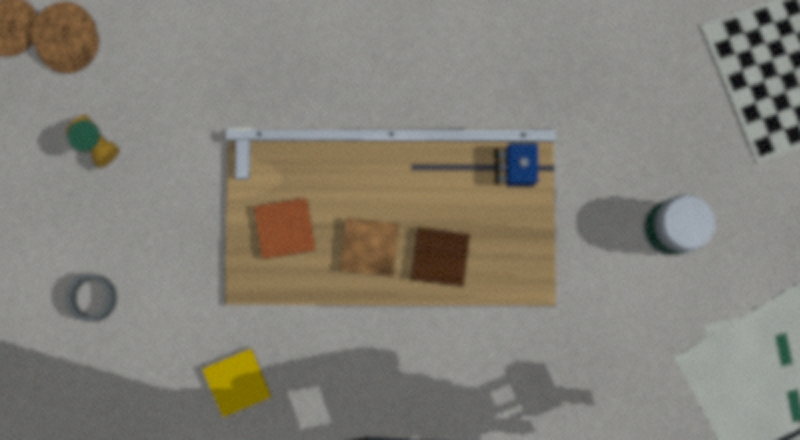

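View pics/scene0.png

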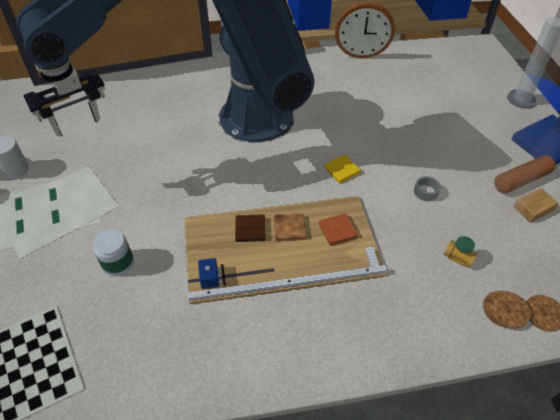

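The scene picture shows the board with its fence at the bottom (about row 280) and the end stop at right (375,258). In the 2x top crop, the tiles are:
- terracotta c at (284,228)
- cork b at (368,247)
- dark wood a at (440,256)
- jaw at (521,164)

Look-alikes:
- a yellow tile at (236,381), off the board
- round cork mats at (65,37)

The colours and positions on the board settle the choice. Next I measure everything.

```bash
cat > h.py <<'E'
from plant import *
import numpy as np, cv2
from scipy.spatial.transform import Rotation as Rn
def unproj(p,px,z):
    K=p["mtx"];k=p["k1"];px=np.asarray(px,float).reshape(-1,2)
    s=cv2.undistortPoints(px.reshape(-1,1,2),K,np.array([k,0,0,0,0.])).reshape(-1,2)
    T=p["camera_from_world"];R=T[:3,:3];c=-R.T@T[:3,3]
    d=np.c_[s,np.ones(len(s))]@R
    return (c+d*((z-c[2])/d[:,2])[:,None])[:,:2]
def proj(p,X):
    T=p["camera_from_world"];return cv2.projectPoints(np.asarray(X,float).reshape(-1,1,3),cv2.Rodrigues(T[:3,:3])[0],T[:3,3],p["mtx"],np.array([p["k1"],0,0,0,0.]))[0].reshape(-1,2)
def warp(p,z,x0,x1,y0,y1,res=1.0):
    "orthophoto at height z: rows = x descending, cols = y descending; res mm/px"
    xs=np.arange(x1,x0,-res/1000);ys=np.arange(y1,y0,-res/1000)
    Y,X=np.meshgrid(ys,xs);uv=proj(p,np.c_[X.ravel(),Y.ravel(),np.full(X.size,z)]).reshape(X.shape+(2,)).astype(np.float32)
    return cv2.remap(p["frame"],uv[...,0],uv[...,1],cv2.INTER_CUBIC)
def tiles(p):
    out=[]
    for d in silhouettes(p,"tile_a"):
        c=np.vstack([q.reshape(-1,2) for q in cv2.findContours(d["mask"].astype(np.uint8),cv2.RETR_EXTERNAL,cv2.CHAIN_APPROX_NONE)[0]])
        w=unproj(p,c,0.028)*1000
        r=cv2.minAreaRect(w.astype(np.float32));a=(r[2]+45)%90-45
        m=p["frame"][d["mask"]].mean(0).astype(int)
        print(m,np.round(r[0],1),np.round(r[1],1),"ang",round(a,1),round(d["score"],2))
E
python3 - <<'E'
from h import *
s=observe();R=Rn.from_euler("xyz",s["tcp_rot"],degrees=True).as_matrix();print(R.round(3),s["force"],pinch_z)
for n in("top","scene"):
    p=get_image(n);print(n);tiles(p)
    d=silhouettes(p,"jaw")[0];c=np.argwhere(d["mask"])[:,::-1];w=unproj(p,c,0.057);print("jaw",w.min(0),w.max(0))
    im=warp(p,0.012,.30,.62,-.38,.20,1.0)
    cv2.imwrite(f"pics/ortho_{n}.png",im[:,:,::-1])
E
```

```text
[[ 0.     0.916  0.402]
 [ 0.     0.402 -0.916]
 [-1.     0.    -0.   ]] [ 0.08947347  0.31168008 -0.4678771 ] 0.0188
top
[131  77  46] [521.1 149.1] [82.1 84. ] ang 9.7 0.95
[121  91  59] [492.8  21.3] [80.4 86.1] ang -5.9 0.81
[69 43 25] [478.3 -85.4] [79.  77.3] ang -5.8 0.69
[141 122   6] [293.6 217.5] [79.5 80. ] ang 23.2 0.59
jaw [ 0.57964372 -0.22594063] [ 0.64258112 -0.16551438]
scene
[123  89  57] [499.3  21.1] [87.9 88.2] ang -9.7 0.97
[134  74  45] [526.5 148.4] [93.7 85.1] ang 9.1 0.94
[60 37 22] [484.3 -85.3] [79.  88.5] ang -8.7 0.81
[146 124  22] [308.6 215.5] [84.6 88.3] ang 22.9 0.6
jaw [ 0.58491926 -0.23308945] [ 0.67017793 -0.16503634]
```

View pics/ortho_top.png

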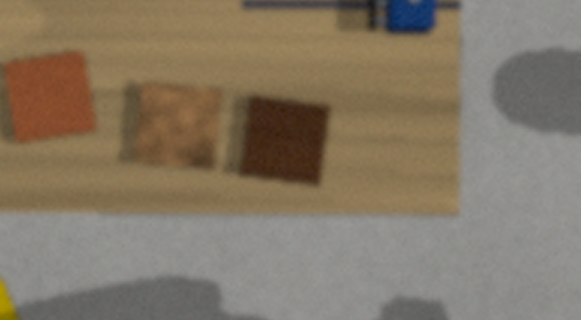

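View pics/ortho_scene.png

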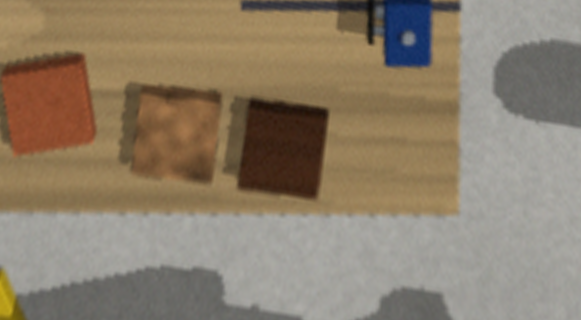

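The crops show the board's near edge at row 213 (x≈0.407) and its right edge at column 459 (y≈-0.259). They also show the tiles and the jaw at (410,15). A wider, shifted view will give the fence and the end stop.

```bash
python3 - <<'E'
from h import *
p=get_image("top")
im=warp(p,0.012,.39,.70,-.28,.26,.75)
cv2.imwrite("pics/ortho2.png",im[:,:,::-1])
# near edge & -y edge & fence: gradients
g=cv2.GaussianBlur(warp(p,0.012,.39,.42,-.25,.23,1).astype(np.float32),(0,0),1)
sat=g.max(2)-g.min(2);r=np.abs(np.diff(sat,axis=0)).argmax(0)
x=.42-(r+.5)/1000;y=.23-np.arange(len(x))/1000
m=np.abs(x-np.median(x))<.003;print("near edge",np.polyfit(y[m],x[m],1))
for z,lo,hi in((.012,.64,.67),(.026,.63,.67),(.026,.66,.69)):
    g=cv2.GaussianBlur(warp(p,z,lo,hi,-.13,.18,1).astype(np.float32),(0,0),1)
    sat=g[...,0]-g[...,2];r=np.abs(np.diff(sat,axis=0)).argmax(0)
    x=hi-(r+.5)/1000;y=.18-np.arange(len(x))/1000
    m=np.abs(x-np.median(x))<.003;print("fence",z,np.polyfit(y[m],x[m],1),m.mean())
for z,a,b,lo,hi in((.012,.43,.56,-.275,-.245),(.012,.43,.56,.225,.255),(.026,.605,.65,.19,.225),(.026,.605,.65,.22,.25)):
    g=cv2.GaussianBlur(warp(p,z,a,b,lo,hi,1).astype(np.float32),(0,0),1)
    sat=g[...,0]-g[...,2];c=np.abs(np.diff(sat,axis=1)).argmax(1)
    y=hi-(c+.5)/1000;x=b-np.arange(len(y))/1000;m=np.abs(y-np.median(y))<.003;print("ends",z,np.polyfit(x[m]-.53,y[m],1),m.mean())
E
```

```text
near edge [0.00338623 0.40732821]
fence 0.012 [0.00459023 0.6566765 ] 1.0
fence 0.026 [0.00454572 0.65378408] 1.0
fence 0.026 [-0.00213067  0.67194465] 1.0
ends 0.012 [-0.00687557 -0.25935133] 1.0
ends 0.012 [-0.00196445  0.23959918] 1.0
ends 0.026 [-0.0275054  0.2045296] 1.0
ends 0.026 [0.02300339 0.22327891] 1.0
```

View pics/ortho2.png

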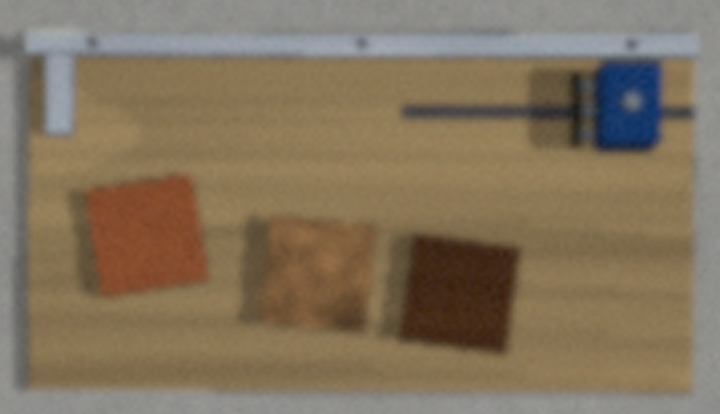

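The wide ortho puts the fence face at row 57 (x≈0.656), the end stop face at column 75 (y≈0.2045) and the pad front at column 571 (y≈-0.166). It also shows c, b and a at (147,235), (318,272) and (460,293).

Plan, holding the jaws along y:
1. Push c to the fence.
2. Push b to the fence, then along to c and the stop.
3. Push a along y, then to the fence, then up to the row.
4. Push the jaw up last.

>>> {"method": "play_rows", "body": {"steps": [[0,34,-36,5,0.57],[0,68,-72,10,0.57],[0,102,-108,15,0.57],[0,136,-144,20,0.57],[0,172,-182,23.7,0.57]], "squeeze": 20}}

```text
clock: 1.75
ee_pos: [0.3049, -0.2682, 0.2188]
tcp_rot: [49.8, 90.0, -40.5]
force: [1.3, -0.3, -0.1]
opening: 0.0576
```

>>> {"method": "play_rows", "body": {"steps": [[10,20,-45,0,0.57],[20,40,-90,0,0.57],[30,60,-135,0,0.57],[40,80,-180,0,0.57],[50,95,-220,0,0.57]]}}

```text
clock: 2.25
ee_pos: [0.4015, -0.0466, 0.1687]
tcp_rot: [70.1, 89.9, -20.1]
force: [1.0, -1.4, 0.9]
opening: 0.0401
```

>>> {"method": "play_rows", "body": {"steps": [[10,12,-40,0,0.57],[20,24,-80,0,0.57],[30,36,-120,0,0.57],[40,48,-160,0,0.57],[50,55,-197,0,0.57]]}}

```text
clock: 2.75
ee_pos: [0.458, 0.1522, 0.1184]
tcp_rot: [80.2, 89.9, -10.0]
force: [0.6, -0.6, 0.1]
opening: 0.0397
```

>>> {"method": "play_rows", "body": {"steps": [[45,-2,3,0,0.57],[85,-2,3,0,0.57],[98,-2,3,0,0.57],[100,-2,3,0,0.57],[100,-2,3,0,0.57]]}}

```text
clock: 3.25
ee_pos: [0.457, 0.1492, 0.0194]
tcp_rot: [87.4, 89.8, -2.8]
force: [-0.3, -0.3, 0.3]
opening: 0.04
```

>>> {"method": "play_rows", "body": {"steps": [[0,15,0,0,0.57],[0,32,0,0,0.57],[0,50,0,0,0.57],[0,68,0,0,0.57],[0,82,0,0,0.57]]}}

```text
clock: 3.75
ee_pos: [0.541, 0.1488, 0.0221]
tcp_rot: [93.7, 89.6, 3.5]
force: [-1.4, -0.5, 0.3]
opening: 0.0399
```

>>> {"method": "play_rows", "body": {"steps": [[0,6,0,0,0.57],[0,12,0,0,0.57],[0,17,0,0,0.57],[0,20,0,0,0.57],[0,23,0,0,0.57]]}}

```text
clock: 4.25
ee_pos: [0.5638, 0.1487, 0.0223]
tcp_rot: [93.7, 89.6, 3.4]
force: [-2.9, -0.2, 1.0]
opening: 0.0402
```

>>> {"method": "play_rows", "body": {"steps": [[2,1,0,0,0.57],[3,2,0,0,0.57],[3,3,0,0,0.57],[3,4,0,0,0.57],[3,5,0,0,0.57]]}}

```text
clock: 4.75
ee_pos: [0.5676, 0.1487, 0.0191]
tcp_rot: [92.4, 89.8, 2.2]
force: [-11.4, 0.6, 6.6]
opening: 0.0399
```

>>> {"method": "play_rows", "body": {"steps": [[-5,-12,0,0,0.57],[-35,-40,20,0,0.57],[-35,-80,60,0,0.57],[-35,-120,100,0,0.57],[-35,-138,128,0,0.57]]}}

```text
clock: 5.25
ee_pos: [0.4274, 0.0205, 0.0539]
tcp_rot: [89.6, 89.8, -0.6]
force: [0.7, -1.0, -0.4]
opening: 0.0399
```

>>> {"method": "play_rows", "body": {"steps": [[5,0,0,0,0.57],[30,0,0,0,0.57],[36,0,0,0,0.57],[36,12,0,0,0.57],[36,30,0,0,0.57]]}}

```text
clock: 5.75
ee_pos: [0.4586, 0.0209, 0.0184]
tcp_rot: [89.9, 89.8, -0.3]
force: [-0.9, -0.1, -0.0]
opening: 0.04
```

>>> {"method": "play_rows", "body": {"steps": [[0,18,0,0,0.57],[0,36,0,0,0.57],[0,54,0,0,0.57],[0,72,0,0,0.57],[0,86,0,0,0.57]]}}

```text
clock: 6.25
ee_pos: [0.5471, 0.0212, 0.0197]
tcp_rot: [89.2, 89.7, -0.9]
force: [-1.7, -0.5, 1.1]
opening: 0.0399
```

>>> {"method": "play_rows", "body": {"steps": [[0,5,0,0,0.57],[1,10,0,0,0.57],[1,14,0,0,0.57],[1,17,0,0,0.57],[1,19,0,0,0.57]]}}

```text
clock: 6.75
ee_pos: [0.5661, 0.0212, 0.0189]
tcp_rot: [89.3, 89.7, -0.8]
force: [-1.5, 0.1, 1.3]
opening: 0.0397
```

>>> {"method": "play_rows", "body": {"steps": [[0,0.5,0,0,0.57],[0,1,0,0,0.57],[0,1.5,0,0,0.57],[0,2,0,0,0.57],[0,2,0,0,0.57]]}}

```text
clock: 7.25
ee_pos: [0.5669, 0.0212, 0.0188]
tcp_rot: [89.2, 89.9, -0.9]
force: [-8.1, -0.9, 5.2]
opening: 0.0397
```

>>> {"method": "play_rows", "body": {"steps": [[-5,-10,0,0,1],[-35,-10,20,0,1],[-35,10,60,0,1],[-35,46,84,0,1],[-35,46,84,0,1]]}}

```text
clock: 7.75
ee_pos: [0.6158, -0.0659, 0.055]
tcp_rot: [80.9, 89.6, -9.4]
force: [0.2, 0.5, -0.3]
opening: 0.0044
```

>>> {"method": "play_rows", "body": {"steps": [[0,0,0,0,1],[25,0,0,0,1],[36,0,0,0,1],[36,0,0,0,1],[36,0,-6,0,1]]}}

```text
clock: 8.25
ee_pos: [0.6159, -0.0599, 0.0194]
tcp_rot: [80.7, 89.6, -9.6]
force: [-0.8, -0.2, 0.4]
opening: 0.0002
```

>>> {"method": "play_rows", "body": {"steps": [[0,0,-12,0,1],[0,0,-26,0,1],[0,0,-40,0,1],[0,0,-54,0,1],[0,0,-66,0,1]]}}

```text
clock: 8.75
ee_pos: [0.6165, 0.0074, 0.0198]
tcp_rot: [79.0, 89.5, -11.3]
force: [-0.1, -3.3, 4.6]
opening: 0.0006
```

>>> {"method": "play_rows", "body": {"steps": [[0,0,-4,0,1],[0,0,-8,0,1],[0,0,-12,0,1],[0,0,-15,0,1],[0,0,-17,0,1]]}}

```text
clock: 9.25
ee_pos: [0.6166, 0.0243, 0.0198]
tcp_rot: [77.7, 89.5, -12.5]
force: [-0.9, -5.2, 4.0]
opening: 0.0004
```

>>> {"method": "play_rows", "body": {"steps": [[0,0,-0.5,0,1],[0,0,-1,0,1],[0,0,-1.5,0,1],[0,0,-2,0,1],[0,0,-2,0,1]]}}

```text
clock: 9.75
ee_pos: [0.6166, 0.0262, 0.0198]
tcp_rot: [77.6, 89.5, -12.6]
force: [-0.6, -5.4, 3.2]
opening: 0.0006
```

>>> {"method": "play_rows", "body": {"steps": [[0,0,-0.6,0,1],[0,0,-1.2,0,1],[0,0,-1.8,0,1],[0,0,-2.4,0,1],[0,0,-3,0,1]]}}

```text
clock: 10.25
ee_pos: [0.6167, 0.0293, 0.0198]
tcp_rot: [77.9, 89.5, -12.3]
force: [-0.2, -4.8, 4.5]
opening: 0.0005
```

>>> {"method": "play_rows", "body": {"steps": [[0,0,-0.8,0,1],[0,0,-1.6,0,1],[0,0,-2.4,0,1],[0,0,-3.2,0,1],[0,0,-4,0,1]]}}

```text
clock: 10.75
ee_pos: [0.6167, 0.0322, 0.0198]
tcp_rot: [66.3, 89.5, -23.9]
force: [-1.8, -16.4, 3.6]
opening: 0.0007
```

```bash
python3 - <<'E'
from h import *
print(observe()["force"])
p=get_image("top")
tiles(p)
im=warp(p,0.028,.42,.70,-.26,.26,.75)
cv2.imwrite("pics/o3.png",im[:,:,::-1])
E
```

```text
[ -1.77707063 -16.44302471   3.62428776]
[114  67  41] [614.6 167.2] [79.3 72.3] ang 0.4 0.86
[78 51 31] [476.9 -86.8] [76.4 84.2] ang -4.6 0.62
```

View pics/o3.png

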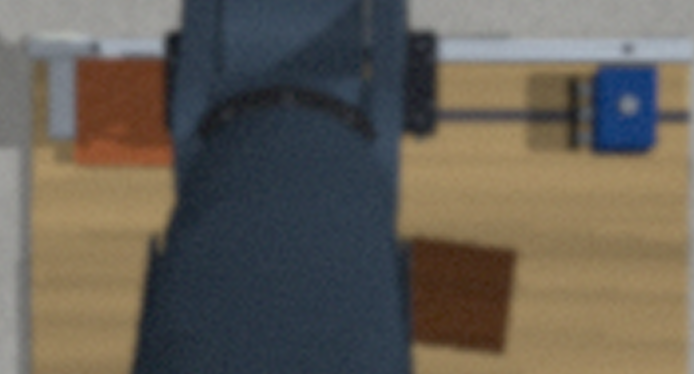

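c is against the stop (column 75), with 16 N measured on contact. Next, a.

>>> {"method": "play_rows", "body": {"steps": [[0,0,10,0,1],[-30,-15,40,0,1],[-35,-50,85,0,1],[-35,-90,130,0,1],[-35,-120,170,0,1]]}}

```text
clock: 11.35
ee_pos: [0.505, -0.1243, 0.0544]
tcp_rot: [71.4, 89.5, -18.7]
force: [1.2, -0.8, -0.7]
opening: 0.0007
```

>>> {"method": "play_rows", "body": {"steps": [[0,-18,28,0,1],[10,-18,28,0,1],[35,-18,28,0,1],[36,-18,28,0,1],[36,-18,28,0,1]]}}

```text
clock: 11.85
ee_pos: [0.4872, -0.1516, 0.018]
tcp_rot: [74.3, 89.6, -15.8]
force: [0.6, -0.2, 1.0]
opening: 0.0007
```

>>> {"method": "play_rows", "body": {"steps": [[0,-8,0,0,1],[0,-8,-12,0,1],[0,-8,-26,0,1],[0,-8,-42,0,1],[0,-8,-58,0,1]]}}

```text
clock: 12.35
ee_pos: [0.4796, -0.092, 0.0183]
tcp_rot: [74.7, 89.5, -15.4]
force: [-0.3, -0.8, -0.2]
opening: 0.0005
```

>>> {"method": "play_rows", "body": {"steps": [[0,0,-12,0,1],[0,0,-22,0,1],[0,0,-30,0,1],[0,0,-36,0,1],[0,0,-37,0,1]]}}

```text
clock: 12.85
ee_pos: [0.4797, -0.0546, 0.0183]
tcp_rot: [74.7, 89.5, -15.4]
force: [0.4, -1.6, 0.7]
opening: 0.0005
```

>>> {"method": "play_rows", "body": {"steps": [[0,0,10,0,1],[-30,0,40,0,1],[-40,-30,90,0,1],[-40,-60,130,0,0.57],[-40,-60,130,0,0.57]]}}

```text
clock: 13.35
ee_pos: [0.4168, -0.188, 0.0584]
tcp_rot: [72.6, 89.5, -17.8]
force: [0.6, 0.3, 0.1]
opening: 0.0118
```

```bash
python3 - <<'E'
from h import *
print(observe()["force"])
p=get_image("top")
tiles(p)
E
```

```text
[0.62704547 0.29379878 0.13989577]
[127  96  63] [614.5  81.7] [81.5 79.1] ang -0.1 0.86
[174 151   7] [293.5 217.5] [80.  78.8] ang 22.8 0.73
[139  81  50] [614.8 163.9] [78.5 79.1] ang -0.2 0.58
[65 42 25] [473.   -0.8] [77.5 77.5] ang -0.1 0.57
[79 83 84] [416.  441.6] [77.5 65.4] ang -17.8 0.21
```

>>> {"method": "play_rows", "body": {"steps": [[0,-2,-45,0,0.57],[0,-2,-90,0,0.57],[0,-2,-135,0,0.57],[0,-2,-180,0,0.57],[0,-2,-187,0,0.57]]}}

```text
clock: 13.95
ee_pos: [0.4172, 0.0052, 0.0576]
tcp_rot: [77.5, 89.6, -12.5]
force: [-0.4, -0.1, 0.1]
opening: 0.04
```

>>> {"method": "play_rows", "body": {"steps": [[20,0,0,0,0.57],[40,0,0,0,0.57],[40,0,0,0,0.57],[40,12,0,0,0.57],[40,28,0,0,0.57]]}}

```text
clock: 14.45
ee_pos: [0.4467, 0.005, 0.0186]
tcp_rot: [77.8, 89.5, -12.3]
force: [0.1, 0.0, -0.5]
opening: 0.0401
```

>>> {"method": "play_rows", "body": {"steps": [[0,18,0,0,0.57],[0,36,0,0,0.57],[0,54,0,0,0.57],[0,72,0,0,0.57],[0,90,0,0,0.57]]}}

```text
clock: 14.95
ee_pos: [0.5388, 0.0046, 0.0206]
tcp_rot: [79.3, 89.4, -10.7]
force: [-0.3, 0.3, -0.2]
opening: 0.0402
```

>>> {"method": "play_rows", "body": {"steps": [[1,8,4,0,0.57],[2,14,4,0,0.57],[2,19,4,0,0.57],[2,23,4,0,0.57],[2,26,4,0,0.57]]}}

```text
clock: 15.45
ee_pos: [0.5648, 0.0006, 0.019]
tcp_rot: [79.1, 89.5, -11.0]
force: [-1.8, -0.6, 1.2]
opening: 0.0399
```

>>> {"method": "play_rows", "body": {"steps": [[0,0.5,0,0,0.57],[0,1,0,0,0.57],[0,1.5,0,0,0.57],[0,2,0,0,0.57],[0,2.5,0,0,0.57]]}}

```text
clock: 15.95
ee_pos: [0.5668, 0.0006, 0.0189]
tcp_rot: [77.8, 89.5, -12.3]
force: [-5.0, -0.1, 4.6]
opening: 0.0405
```

>>> {"method": "play_rows", "body": {"steps": [[-5,-10,0,0,1],[-35,-10,20,0,1],[-35,10,60,0,1],[-35,46,82,0,1],[-35,49,82,0,1]]}}

```text
clock: 16.45
ee_pos: [0.6182, -0.0843, 0.0556]
tcp_rot: [77.0, 89.3, -13.2]
force: [-1.0, -0.0, -0.9]
opening: 0.0047
```

>>> {"method": "play_rows", "body": {"steps": [[0,0,0,0,1],[20,0,0,0,1],[35,0,0,0,1],[36,0,0,0,1],[36,0,-2,0,1]]}}

```text
clock: 16.95
ee_pos: [0.6181, -0.082, 0.0194]
tcp_rot: [76.8, 89.3, -13.4]
force: [0.7, 0.1, -0.2]
opening: 0.0004
```

>>> {"method": "play_rows", "body": {"steps": [[0,0,-7,0,1],[0,0,-14,0,1],[0,0,-20,0,1],[0,0,-25,0,1],[0,0,-28,0,1]]}}

```text
clock: 17.45
ee_pos: [0.6184, -0.0536, 0.0196]
tcp_rot: [76.0, 89.3, -14.1]
force: [0.2, -1.3, 1.2]
opening: 0.0005
```

>>> {"method": "play_rows", "body": {"steps": [[0,0,-0.8,0,1],[0,0,-1.6,0,1],[0,0,-2.4,0,1],[0,0,-3.2,0,1],[0,0,-4,0,1]]}}

```text
clock: 17.95
ee_pos: [0.6185, -0.0497, 0.0196]
tcp_rot: [75.8, 89.3, -14.3]
force: [-0.9, -1.1, 1.1]
opening: 0.0004
```

>>> {"method": "play_rows", "body": {"steps": [[0,0,-0.4,0,1],[0,0,-0.8,0,1],[0,0,-1.2,0,1],[0,0,-1.6,0,1],[0,0,-2,0,1]]}}

```text
clock: 18.45
ee_pos: [0.6185, -0.0483, 0.0196]
tcp_rot: [71.4, 89.3, -18.7]
force: [-1.4, -8.6, 0.7]
opening: 0.0005
```

>>> {"method": "play_rows", "body": {"steps": [[0,0,10,0,1],[-40,0,20,0,1],[-70,0,60,0,1],[-70,0,110,0,1],[-70,0,160,0,1]]}}

```text
clock: 18.95
ee_pos: [0.6175, -0.2099, 0.0915]
tcp_rot: [72.8, 89.2, -17.3]
force: [1.0, 0.3, 0.3]
opening: 0.0005
```

>>> {"method": "play_rows", "body": {"steps": [[0,-2,48,0,1],[0,-2,60,0,1],[0,-2,60,0,1],[0,-2,60,0,1],[0,-2,60,0,1]]}}

```text
clock: 19.45
ee_pos: [0.6156, -0.2681, 0.0916]
tcp_rot: [74.6, 89.2, -15.5]
force: [-1.0, 0.1, 0.1]
opening: 0.0008
```

```bash
python3 - <<'E'
from h import *
p=get_image("top")
tiles(p)
d=silhouettes(p,"jaw")
if d: 
  w=unproj(p,np.argwhere(d[0]["mask"])[:,::-1],.057);print("jaw",w.min(0),w.max(0))
im=warp(p,0.028,.54,.70,-.14,.24,.5)
cv2.imwrite("pics/o4.png",im[:,:,::-1])
E
```

```text
[66 44 28] [615.9   3.4] [75.3 82.1] ang -0.1 0.89
[100  75  49] [613.   81.6] [82.3 81.3] ang 0.1 0.85
[193 168   7] [293.2 217.5] [77.8 79.2] ang 23.5 0.6
[114  68  43] [615.9 162.9] [82.7 81.2] ang 0.8 0.58
```

View pics/o4.png

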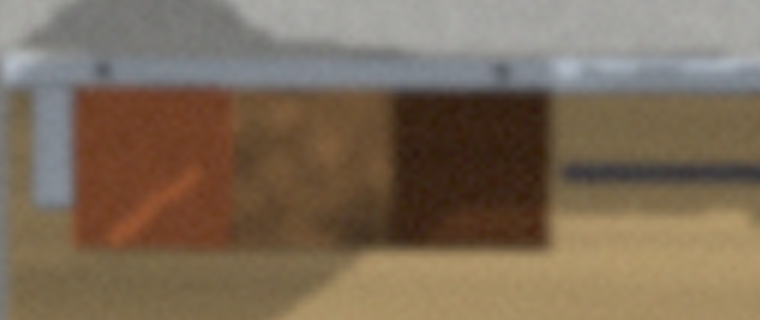

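The ortho picture shows c, b and a edge to edge from the stop (column 75) to column 548. Their tops lie along the fence at row 90 and their lower edges are straight at row 246. Now the jaw.

>>> {"method": "play_rows", "body": {"steps": [[25,0,0,0,1],[50,0,0,0,1],[55,0,0,0,1],[56,0,0,0,1],[56,0,0,0,1]]}}

```text
clock: 20.1
ee_pos: [0.617, -0.2688, 0.0369]
tcp_rot: [72.5, 89.1, -17.5]
force: [-0.3, -0.1, 0.2]
opening: 0.0004
```

>>> {"method": "play_rows", "body": {"steps": [[0,0,-5,0,1],[0,0,-10,0,1],[0,0,-16,0,1],[0,0,-22,0,1],[0,0,-28,0,1]]}}

```text
clock: 20.6
ee_pos: [0.6172, -0.241, 0.037]
tcp_rot: [67.9, 89.0, -22.1]
force: [-2.1, -11.4, -1.7]
opening: 0.0004
```

>>> {"method": "play_rows", "body": {"steps": [[0,0,-4,0,1],[0,0,-8,0,1],[0,0,-12,0,1],[0,0,-16,0,1],[0,0,-20,0,1]]}}

```text
clock: 21.1
ee_pos: [0.6173, -0.2224, 0.0371]
tcp_rot: [61.2, 88.9, -28.8]
force: [-0.9, -11.0, -1.9]
opening: 0.0005
```

>>> {"method": "play_rows", "body": {"steps": [[0,0,-8,0,1],[0,0,-16,0,1],[0,0,-24,0,1],[0,0,-32,0,1],[0,0,-40,0,1]]}}

```text
clock: 21.6
ee_pos: [0.6175, -0.1837, 0.0371]
tcp_rot: [56.2, 88.8, -33.8]
force: [-0.8, -11.8, -0.3]
opening: 0.0005
```

>>> {"method": "play_rows", "body": {"steps": [[0,0,-8,0,1],[0,0,-16,0,1],[0,0,-24,0,1],[0,0,-32,0,1],[0,0,-38,0,1]]}}

```text
clock: 22.1
ee_pos: [0.6177, -0.1468, 0.0371]
tcp_rot: [52.5, 88.6, -37.4]
force: [-1.5, -11.1, 1.3]
opening: 0.0004
```

>>> {"method": "play_rows", "body": {"steps": [[0,0,-3,0,1],[0,0,-6,0,1],[0,0,-9,0,1],[0,0,-12,0,1],[0,0,-15,0,1]]}}

```text
clock: 22.6
ee_pos: [0.6177, -0.1331, 0.0372]
tcp_rot: [49.2, 88.5, -40.7]
force: [-1.1, -11.2, 0.2]
opening: 0.0005
```

>>> {"method": "play_rows", "body": {"steps": [[0,0,-2,0,1],[0,0,-4,0,1],[0,0,-6,0,1],[0,0,-8,0,1],[0,0,-9,0,1]]}}

```text
clock: 23.1
ee_pos: [0.6178, -0.1254, 0.0372]
tcp_rot: [46.5, 88.4, -43.4]
force: [-0.1, -11.4, -0.8]
opening: 0.0004
```

>>> {"method": "play_rows", "body": {"steps": [[0,0,-0.6,0,1],[0,0,-1.2,0,1],[0,0,-1.8,0,1],[0,0,-2.4,0,1],[0,0,-3,0,1]]}}

```text
clock: 23.6
ee_pos: [0.6178, -0.1237, 0.0372]
tcp_rot: [43.9, 88.3, -46.1]
force: [-1.4, -11.0, -2.1]
opening: 0.0007
```

>>> {"method": "play_rows", "body": {"steps": [[0,0,-1,0,1],[0,0,-2,0,1],[0,0,-3,0,1],[0,0,-4,0,1],[0,0,-5,0,1]]}}

```text
clock: 24.1
ee_pos: [0.6179, -0.12, 0.0373]
tcp_rot: [41.8, 88.2, -48.1]
force: [0.3, -10.6, -1.7]
opening: 0.0006
```

>>> {"method": "play_rows", "body": {"steps": [[0,0,-0.6,0,1],[0,0,-1.2,0,1],[0,0,-1.8,0,1],[0,0,-2.4,0,1],[0,0,-3,0,1]]}}

```text
clock: 24.6
ee_pos: [0.6179, -0.1184, 0.0373]
tcp_rot: [39.8, 88.1, -50.1]
force: [0.3, -11.7, -1.6]
opening: 0.0003
```

>>> {"method": "play_rows", "body": {"steps": [[0,0,-0.6,0,1],[0,0,-1.2,0,1],[0,0,-1.8,0,1],[0,0,-2.4,0,1],[0,0,-2.6,0,1]]}}

```text
clock: 25.1
ee_pos: [0.6179, -0.117, 0.0374]
tcp_rot: [38.1, 88.0, -51.7]
force: [0.1, -10.9, -0.3]
opening: 0.0005
```

>>> {"method": "play_rows", "body": {"steps": [[0,0,-0.6,0,1],[0,0,-1.2,0,1],[0,0,-1.8,0,1],[0,0,-2.3,0,1],[0,0,-2.5,0,1]]}}

```text
clock: 25.6
ee_pos: [0.6179, -0.1158, 0.0374]
tcp_rot: [36.6, 87.9, -53.3]
force: [0.1, -11.0, -2.1]
opening: 0.0001
```

>>> {"method": "play_rows", "body": {"steps": [[0,0,-0.6,0,1],[0,0,-1.2,0,1],[0,0,-1.8,0,1],[0,0,-2.3,0,1],[0,0,-2.5,0,1]]}}

```text
clock: 26.1
ee_pos: [0.6179, -0.1147, 0.0374]
tcp_rot: [35.3, 87.7, -54.6]
force: [-0.8, -11.6, -1.4]
opening: 0.0005
```

>>> {"method": "play_rows", "body": {"steps": [[0,0,-0.6,0,1],[0,0,-1.2,0,1],[0,0,-1.8,0,1],[0,0,-2.3,0,1],[0,0,-2.5,0,1]]}}

```text
clock: 26.6
ee_pos: [0.6179, -0.1134, 0.0375]
tcp_rot: [34.0, 87.6, -55.8]
force: [-0.5, -11.7, -0.8]
opening: 0.0006
```

>>> {"method": "play_rows", "body": {"steps": [[0,0,-0.6,0,1],[0,0,-1.2,0,1],[0,0,-1.8,0,1],[0,0,-2.3,0,1],[0,0,-2.5,0,1]]}}

```text
clock: 27.1
ee_pos: [0.6179, -0.1122, 0.0375]
tcp_rot: [32.9, 87.5, -56.9]
force: [-0.8, -10.8, -1.0]
opening: 0.0006
```

>>> {"method": "play_rows", "body": {"steps": [[0,0,-0.6,0,1],[0,0,-1.2,0,1],[0,0,-1.8,0,1],[0,0,-2.3,0,1],[0,0,-2.5,0,1]]}}

```text
clock: 27.6
ee_pos: [0.618, -0.1113, 0.0375]
tcp_rot: [31.7, 87.4, -58.1]
force: [-0.4, -13.5, -1.7]
opening: 0.0004
```

>>> {"method": "play_rows", "body": {"steps": [[0,0,-0.6,0,1],[0,0,-1.2,0,1],[0,0,-1.8,0,1],[0,0,-2.1,0,1],[0,0,-2.3,0,1]]}}

```text
clock: 28.1
ee_pos: [0.618, -0.1109, 0.0376]
tcp_rot: [30.4, 87.2, -59.4]
force: [-0.5, -15.4, -1.8]
opening: 0.0003
```

>>> {"method": "play_rows", "body": {"steps": [[0,0,-0.6,0,1],[0,0,-1.2,0,1],[0,0,-1.8,0,1],[0,0,-2.2,0,1],[0,0,-2.4,0,1]]}}

```text
clock: 28.6
ee_pos: [0.618, -0.1104, 0.0377]
tcp_rot: [29.3, 87.0, -60.5]
force: [-0.6, -17.0, -1.1]
opening: 0.0001
```

```bash
python3 - <<'E'
from h import *
for i in range(6):
    s=observe();print(s["clock"],s["force"].round(1),s["ee_pos"].round(5));get_image("top")
E
```

```text
28.6 [ -0.6 -17.   -1.1] [ 0.61803 -0.11041  0.03766]
28.65 [ -0.6 -14.7  -2.4] [ 0.61801 -0.1104   0.03766]
28.7 [ -0.8 -15.2  -1. ] [ 0.61803 -0.11037  0.03766]
28.75 [ -0.3 -15.   -1.7] [ 0.61799 -0.11039  0.03764]
28.8 [ -0.1 -15.3  -1.9] [ 0.61801 -0.11037  0.03764]
28.85 [ -0.2 -16.1  -1.9] [ 0.61801 -0.11037  0.03765]
```

>>> {"method": "play_rows", "body": {"steps": [[0,0,-0.6,0,1],[0,0,-1.2,0,1],[0,0,-1.8,0,1],[0,0,-2.1,0,1],[0,0,-2.2,0,1]]}}

```text
clock: 29.4
ee_pos: [0.618, -0.1102, 0.0377]
tcp_rot: [28.1, 86.9, -61.6]
force: [-0.6, -16.0, -2.4]
opening: 0.0004
```

```bash
python3 - <<'E'
from h import *
for i in range(4):
    s=observe();print(s["clock"],s["force"].round(1),s["ee_pos"].round(5));get_image("top")
E
```

```text
29.4 [ -0.6 -16.   -2.4] [ 0.61803 -0.1102   0.0377 ]
29.45 [ -0.3 -16.2  -2.5] [ 0.61801 -0.11019  0.03769]
29.5 [ -0.6 -16.5  -2.8] [ 0.61803 -0.1102   0.03771]
29.55 [ -0.9 -15.2  -2.3] [ 0.618   -0.11018  0.03771]
```

>>> {"method": "play_rows", "body": {"steps": [[0,0,-0.6,0,1],[0,0,-1.2,0,1],[0,0,-1.8,0,1],[0,0,-2.2,0,1],[0,0,-2.5,0,1]]}}

```text
clock: 30.1
ee_pos: [0.618, -0.1098, 0.0378]
tcp_rot: [27.1, 86.7, -62.7]
force: [-0.8, -17.1, -2.2]
opening: 0.0003
```

```bash
python3 - <<'E'
from h import *
for i in range(4):
    s=observe();print(s["clock"],s["force"].round(1),s["ee_pos"].round(5));get_image("top")
E
```

```text
30.1 [ -0.8 -17.1  -2.2] [ 0.61805 -0.10982  0.03776]
30.15 [ -1.  -17.6  -1.2] [ 0.61806 -0.10982  0.03777]
30.2 [ -0.7 -16.7  -1.2] [ 0.61805 -0.10983  0.03777]
30.25 [ -0.7 -16.2  -2.3] [ 0.61807 -0.10982  0.03777]
```

Seated force is about 16.9 N against a sliding baseline of 11.2 N, so roughly 6 N on the pad. I'm retreating now.

>>> {"method": "play_rows", "body": {"steps": [[0,0,1,0,1],[0,0,5,0,1],[0,0,15,0,1],[0,0,30,0,1],[0,0,45,0,1]]}}

```text
clock: 30.8
ee_pos: [0.6183, -0.156, 0.0402]
tcp_rot: [27.3, 86.7, -62.4]
force: [0.1, -0.4, -0.3]
opening: 0.0003
```

>>> {"method": "play_rows", "body": {"steps": [[-30,0,10,0,1],[-70,0,30,0,1],[-110,0,60,0,1],[-110,0,100,0,1],[-110,0,100,0,1]]}}

```text
clock: 31.3
ee_pos: [0.6157, -0.2555, 0.1569]
tcp_rot: [28.9, 86.5, -61.1]
force: [0.5, -0.7, -0.4]
opening: 0.0005
```

```bash
python3 - <<'E'
from h import *
print(observe()["force"].round(1),observe()["ee_pos"])
p=get_image("top")
tiles(p)
im=warp(p,0.028,.54,.70,-.14,.24,.5)
cv2.imwrite("pics/o5.png",im[:,:,::-1])
E
```

```text
[ 0.5 -0.7 -0.4] [ 0.61566778 -0.25552834  0.15688251]
[65 42 26] [614.4   3.4] [75.3 79.1] ang -0.0 0.86
[188 164  12] [291.7 219. ] [82.8 82. ] ang 22.4 0.85
[112  68  44] [616.3 165.6] [82.  82.2] ang -0.2 0.75
[110  82  54] [613.1  83.1] [82.1 78.3] ang 0.1 0.61
```

View pics/o5.png

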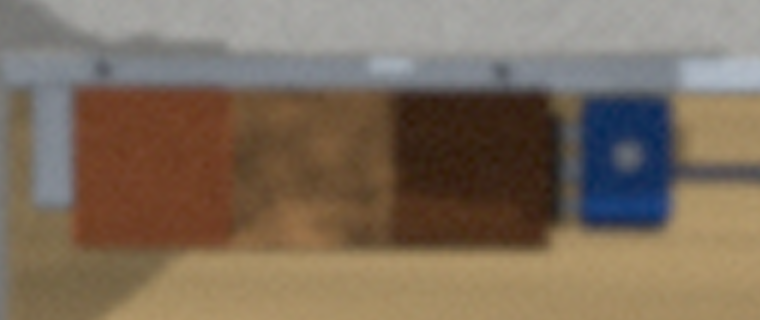

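The picture shows the row tight between the stop (column 75) and the pad (column 550), with the jaw standing at (627,160). One numeric check of the near edges before handing in.

```bash
python3 - <<'E'
from h import *
acc=0
for i in range(4): acc=acc+warp(get_image("top"),0.028,.56,.59,-.03,.20,.5).astype(np.float32)
g=cv2.GaussianBlur(acc/4,(0,0),2)
r=np.abs(np.diff(g.sum(2),axis=0)).argmax(0);x=590-(r+.5)*.5;y=200-np.arange(len(x))*.5
for n,lo,hi in(("c",135,190),("b",55,115),("a",-25,35)):
    m=(y>lo)&(y<hi);print(n,np.median(x[m]),np.polyfit(y[m],x[m],1))
E
```

```text
c 574.75 [1.49198406e-02 5.71550297e+02]
b 573.75 [-1.61800313e-02  5.75448832e+02]
a 575.25 [8.23244552e-03 5.75061779e+02]
```

```bash
python3 -c "
from plant import sign_off
print(sign_off())"
```

```text
the job is handed in; nothing more can be done
None
```

The row is built and the job is handed in, at about 31.5 s on the robot's clock of the 70 s allowed. No verdict was reported.

**What I did:** I pressed each tile flat to the fence with two fingertips. I then slid them along it against the end stop in the order terracotta (c), cork (b), dark wood (a). Last, I pushed the jaw up slowly with closed fingers.

**Pad force:** Sliding the jaw alone took about 11.2 N, and the final push read about 16.9 N. That puts roughly 6 N on the row, within the 4–9 N judged but at or just below the 6 to 7 N target. Readings scatter by about 0.5 N. When the arm first stopped, at an earlier step, the standing reading dropped about 2 N, so I made two more small pushes.

**Last checks:**
- **Row:** the last picture shows the tiles edge to edge from stop to pad, turned no more than about 0.01–0.02 rad.
- **Fence:** the tiles' near edges agree within about 1.5 mm. The camera put the cork about 1 mm further from the fence than the others, but the fingers stopped within 1 mm of the same place for all three. I took that as camera error and did not press the cork again.
- **Clearance:** the gripper is free of everything and reads about 0 N. I saw no contact with the tin, valve or collar, but I did not re-measure their positions at the end.

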